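# Scan three sides of a guitar neck block and put it away in the drying drawer

### The job

Pick up the dark neck block and hold it upright in front of the scanner so that its blue dot, then its yellow dot, then its red dot squarely faces the lens, centred at lens height and about 8 cm away, still for about a second each, without the block touching the scanner. Then set it down upright in the open drawer of the cabinet, without dropping it, and push the drawer fully shut. Leave everything else where it is.

Things in the scene. Friction and masses are not known exactly. Their poses are not given: they have to be found in the camera images.
- neck_block: dark reddish wooden block standing on end, 56 (x) x 44 (y) x 100 mm (z, up), about 0.15 kg. Origin: centre of its underside. Coloured dots, 26 mm across, centred 35 mm above its underside: blue on the +x side, yellow on +y, red on -x; the -y side is bare. A stripe of the same colour lies on its top face along the edge of each dotted side.
- scanner: heavy fixed scanner: white head 85 x 100 x 90 mm, top at 160 mm, round black lens in a white ring, black foot 8 mm thick, 120 mm wide, from x = -150 to +90 mm. Origin: on the table under the lens face; x points from the lens back into the head (the lens looks along -x), z up. A yellow 60 mm square on the foot, centred at x = -105 mm, shows where to hold the block over.
- lens (a point): centre of the scanner's lens face, 115 mm above the table; axes as the scanner's
- cabinet: fixed plywood drying cabinet, 250 deep (x) x 190 wide (y) x 140 mm high with a clear top. Origin: on the table under the middle of its open front; x points into the cabinet, away from its front, z up. A drawer slides out of the front along -x.
- drawer (a joint): travel of the drawer in m: 0 is fully shut, 0.225 fully out; light friction of about 2 N, stays where left. It starts nearly fully out.
- drawer_floor (a point): point on the drawer's floor, 16 mm above the table, midway between its sides, 105 mm behind the inner face of its front panel; moves with the drawer, axes as the cabinet's. Clear inside: 140 mm wide (y), from x = -105 to +113 mm about this point. Side walls reach 60 mm above the table; the cabinet's roof is at 134 mm.
- drawer_front (a point): point on the outer face of the drawer's green front panel, midway across, 118 mm above the table: push here along the cabinet's +x. The panel is 14 mm thick, 190 mm wide, 6 to 138 mm above the table; a steel bar handle 90 mm long stands 35 mm off it, 50 mm above the table.
- glue: bystander: white glue bottle with orange cap, 56 mm across, 150 mm high; origin at its base
- dowel_a: bystander: pale wooden dowel standing up, 32 mm across, 60 mm high; origin at its base
- dowel_b: bystander: another such dowel
- tail_block: bystander: pale wooden block 50 x 80 x 25 mm, lying flat, no dots; origin at its underside
- chisel: bystander: hand tool with a wooden handle lying on the table, 160 mm long
- mug: bystander: blue mug, 76 mm across, 95 mm high; origin at its base
Not all that is in view belongs to the job. Several things have the shape of the neck_block; the one meant has the colours described above.

How it is judged:
On the way, in this order (a step that is already met when the one before it is completed fails the run):
1. the blue dot is held facing the lens: square within 11 degrees, block upright, dot within 22 mm of the lens axis in height and sideways, 45 to 120 mm from the lens (x of lens in the frame of neck_block between 0.073 and 0.148 m and y of lens in the frame of neck_block between -0.022 and 0.022 m and z of lens in the frame of neck_block between 0.013 and 0.057 m and angle between the x axis of neck_block and the x axis of scanner, either way round below 0.2 rad and angle between neck_block's own z axis and vertical below 0.2 rad and contact force between the fingers and neck_block above 0.5 N), for 0.5 s.
2. then the yellow dot likewise (y of lens in the frame of neck_block between 0.067 and 0.142 m and x of lens in the frame of neck_block between -0.022 and 0.022 m and z of lens in the frame of neck_block between 0.013 and 0.057 m and angle between the y axis of neck_block and the x axis of scanner, either way round below 0.2 rad and angle between neck_block's own z axis and vertical below 0.2 rad and contact force between the fingers and neck_block above 0.5 N), for 0.5 s.
3. then the red dot likewise (x of lens in the frame of neck_block between -0.148 and -0.073 m and y of lens in the frame of neck_block between -0.022 and 0.022 m and z of lens in the frame of neck_block between 0.013 and 0.057 m and angle between the x axis of neck_block and the x axis of scanner, either way round below 0.2 rad and angle between neck_block's own z axis and vertical below 0.2 rad and contact force between the fingers and neck_block above 0.5 N), for 0.5 s.
At the end, for the whole second after the job is handed in: the neck block stands upright (within 7 degrees) and at rest on the floor of the drawer, inside its walls, and the drawer is shut to within 6 mm (value of joint drawer below 0.006 m and x of neck_block in the frame of drawer_floor between -0.105 and 0.113 m and y of neck_block in the frame of drawer_floor between -0.07 and 0.07 m and z of neck_block in the frame of drawer_floor between -0.006 and 0.008 m and angle between neck_block's own z axis and vertical below 0.12 rad and linear speed of neck_block below 0.02 m/s); the robot touches nothing.
It fails at once if the neck block is dropped or thrown: it moves faster than 0.6 m/s while the fingers do not hold it (contact force between the fingers and neck_block below 0.1 N and linear speed of neck_block above 0.6 m/s).
It fails at once if the neck block touches the scanner (contact force between neck_block and scanner above 1 N).
It fails at once if a bystander (glue, dowels, tail block, chisel, mug) is moved more than 30 mm (distance of any of glue, dowel_a, dowel_b, tail_block, chisel, mug from where it was at the start of the episode above 0.03 m).
It also fails if it takes over 70 s, if anything falls off the work surface, if the arm or the gripper's body presses on something with over 40 N, if the wrist force passes 120 N, or if a joint passes its speed limit or range.

### The arm

A 7-joint arm with a two-finger parallel gripper is mounted at the origin on the work surface. World frame = base frame: x ahead of the robot, y to its left, z up, the work surface at z = 0. Lengths are in m, angles in rad, forces in N, time in s.
With the tool pointing down it reaches from about 0.4 to 0.875 m from the base axis. Payload 4.4 kg.
Tool frame: the origin (TCP) lies between the finger pads; the fingertips stand 11 mm ahead of it and the grasp point (between the pads) lies 8 mm behind it; z points along the fingers, y is the line along which they close (so a half turn about z gives the same grasp; the last joint's range is limited). The gripper opens to 85 mm and grips with 20 to 120 N. Pads are 22 mm wide; open, the fingers measure 114 mm over their backs; the gripper's body (76 mm by 85 mm) begins 54 mm behind the grasp point. The pads swing forward as they close: fully open they stand 13 mm farther back than shut.
Start: joints at [-1.169, 0.628, 0.038, 1.517, -0.027, 0.996, -0.02], TCP at [0.293, 0.58, 0.242] pointing down, gripper open.
Joint ranges: [-3.06, 3.06], [-0.37, 2.12], [-1.25, 1.32], [0.18, 2.47], [-1.1, 4.24], [0.23, 1.98], [-2.94, 2.94]. Speed limits (rad/s): [2.57, 2.57, 3.14, 3.14, 3.14, 3.14, 3.14].

### API

Orientations are given as a 3x3 rotation matrix whose columns are the frame's x, y, z axes.
In Python, from workcell import * gives the robot as it stands.
- The arm moves only by the tool move_arm, never from a script. Its argument "moves" is a list of rows, each a list of 5 numbers: the shift along the world's x, y, z in mm, then the turn about the world's z in rad, then the opening, from 0 (shut) to 1 (fully open). A call has 1 to 8 rows; each row is the pose to reach, as a shift and turn from the pose commanded when the call began; what a row does not reach only later rows make up. A row lasts 1/8 s, in which the tool goes at most 62.5 mm and 10.7 degrees, less where a joint would pass 70% of its speed; a pose out of reach is approached as far as the arm can. A call with a gripper value outside its range is refused whole. The fingers move at their own pace and stop on an object; the grip force is fixed at half the most. Time passes only in rows, so rows that repeat a pose let the fingers close. It gives the time, the measured TCP pose, the force, the opening and the grip force at its end, in the units of the state.
- get_obs(): the state, without advancing time (a new reading comes with each control period).
- capture(name): name is "scene" or "top" or "wrist"; returns a dict with "image" (384x512x3 uint8, blue, green, red), "depth" (384x512 float32, m along the optical axis (not along the pixel's ray), 0 where there is no reading), "mtx" (3x3 intrinsics, pixels), "rvec" (rotation vector, rad) and "tvec" (3), from world to camera coordinates, as OpenCV has them. Camera axes: x right, y down, z forward; pixel columns grow to the right and rows downward; lengths in m; the calibration is good to about 2 mm. A picture is of the moment at which its call begins.
- hand_in(): hands the job in; it is judged then, once.
The state is a dict: "clock": time; "joints": joint angles; "dq": joint speeds; "effort": joint torques, N m; "tool_pos": TCP position; "orientation": TCP orientation; "force": force on the tool from outside, world axes, zero at the start; "moment": the same for the moment, N m; "opening": finger opening in m; "grasp_force": force on a finger pad.
Only numpy, scipy, OpenCV 4.12 (cv2) and the standard library are available. Lean on these libraries where they do the work, as an engineer would, in place of code of your own. Each camera call takes 0.05 s, during which the arm holds its last target. There are 200 camera calls.

## Working session

There is one attempt and no reset: what is moved stays moved. The work goes in short steps, Python scripts to look and compute and a tool call to move; the robot and the scene stay as the last step left them, time stands still between calls to the robot, and variables do not carry over. Pictures are saved under pics/ and viewed, at most 10 in all, crops included, and the job is handed in when it is done.

Besides the shell and the picture viewer there is one more tool, called after ">>>" in YAML: its name, and indented under it one key for each argument. move_arm: Moves the arm, as the interface text tells. Its arguments: {"type":"object","properties":{"moves":{"type":"array"}},"required":["moves"]}

```bash
mkdir -p pics; cat > h.py <<'E'
from workcell import *
import numpy as np, cv2
def world(c):
    R=cv2.Rodrigues(np.array(c["rvec"],float))[0]; t=np.array(c["tvec"],float).ravel(); K=np.array(c["mtx"]); d=c["depth"]
    v,u=np.mgrid[:d.shape[0],:d.shape[1]]
    P=np.stack([(u-K[0,2])/K[0,0]*d,(v-K[1,2])/K[1,1]*d,d],-1)
    W=(P-t)@R; W[d==0]=np.nan
    return W
E
python3 - <<'E'
from h import *
o=get_obs();print(o)
for n in("scene","top"):
    c=capture(n);np.savez("pics/"+n,W=world(c),I=c["image"]);cv2.imwrite(f"pics/{n}1.png",cv2.resize(c["image"],(800,600)))
    R=cv2.Rodrigues(np.array(c["rvec"],float))[0];print(n,-R.T@np.array(c["tvec"]).ravel(),R[2])
E
```

```text
{'clock': 0.0, 'joints': array([-1.16879488,  0.62933199,  0.03844984,  1.51840106, -0.02700969,
        0.99628004, -0.02002079]), 'dq': array([-6.62835816e-04,  1.94200903e-03,  2.19448543e-03, -8.88281894e-06,
       -6.97914417e-04,  7.07372221e-04,  1.70409454e-03]), 'effort': array([ 1.76813792e-04, -5.63396752e+01,  1.22621287e+00, -1.93447226e+01,
        1.09661461e-02,  1.02266928e-02,  1.36849030e-05]), 'tool_pos': array([0.29280013, 0.57962836, 0.24138779]), 'orientation': array([[-8.92546867e-01,  4.50953863e-01, -8.38538655e-04],
       [ 4.50954642e-01,  8.92545234e-01, -1.70745732e-03],
       [-2.15507947e-05, -1.90212858e-03, -9.99998191e-01]]), 'force': array([-0.70263704, -0.61108861,  0.31639639]), 'moment': array([-0.02278839, -0.02086257, -0.08027976]), 'grasp_force': 0.0, 'opening': 0.08561367889774694}
scene [1.37502056 0.14820374 0.97353777] [-0.65533672 -0.22318662 -0.72161036]
top [ 0.26975954 -0.11216143  1.4567091 ] [ 0.21148356 -0.00416026 -0.9773727 ]
```

View pics/scene1.png

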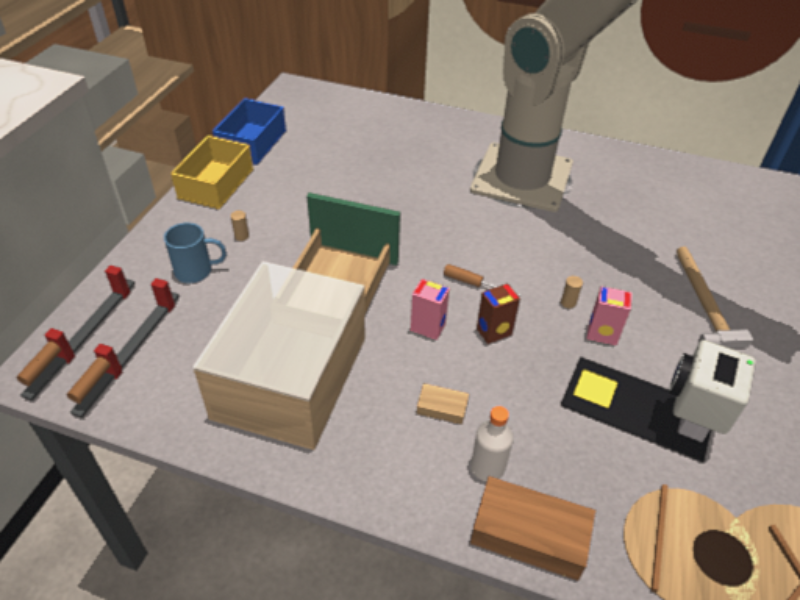

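View pics/top1.png

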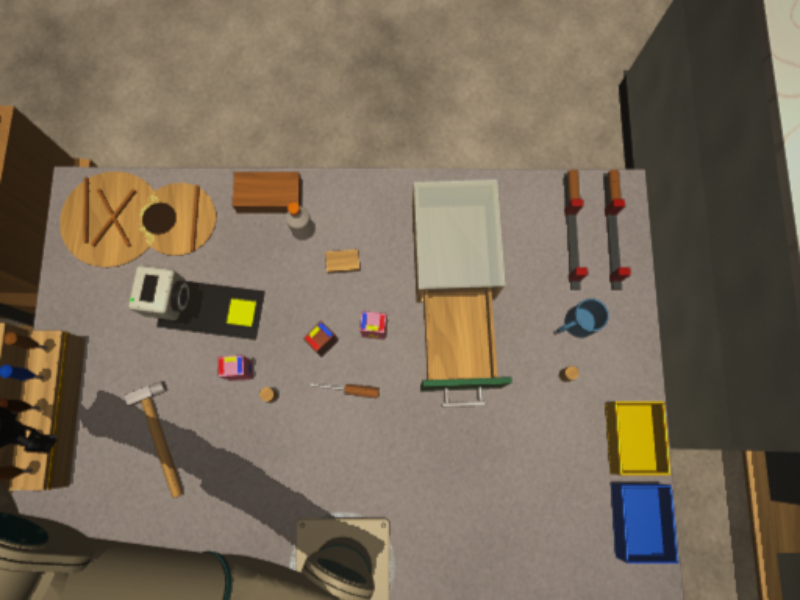

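Candidates with the neck block's shape, in scene view pixels: pink (430,308), dark (498,313), pink (610,315). The dark reddish one fits, and I'll confirm that with an enlarged crop and measure at the same time.

```bash
python3 - <<'E'
from h import *
S=np.load("pics/scene.npz");T=np.load("pics/top.npz")
a=cv2.resize(S["I"][175:225,295:345],(400,400),interpolation=cv2.INTER_CUBIC)
b=cv2.resize(T["I"][195:235,185:225],(400,400),interpolation=cv2.INTER_CUBIC)
cv2.imwrite("pics/crop.png",np.hstack([a,b]))
def reg(name,W,mask,lo,hi):
    m=mask&(W[...,2]>lo)&(W[...,2]<hi); P=W[m]
    if len(P)<5: print(name,"few");return
    r=cv2.minAreaRect((P[:,:2]*1000).astype(np.float32))
    print(name,len(P),"rect c",np.round(r[0],1),"size",np.round(r[1],1),"ang",round(r[2],1),"z",np.round(np.median(P[:,2]),4), "mean",np.round(P.mean(0),4))
def box(W,u0,u1,v0,v1):
    m=np.zeros(W.shape[:2],bool);m[int(v0*.64):int(v1*.64),int(u0*.64):int(u1*.64)]=1;return m
W=T["W"]
I=T["I"].astype(int);B,G,R=I[...,0],I[...,1],I[...,2]
bx=box(W,295,345,310,365);reg("neck top",W,bx,.09,.115)
for n,k in(("blue",(B>R+40)&(B>G+40)),("yel",(R>B+80)&(G>B+80)),("red",(R>B+80)&(R>G+80))): reg(" "+n,W,bx&k,.09,.115)
reg("pinkR top",W,box(W,345,400,300,350),.09,.115)
reg("pinkL top",W,box(W,205,260,345,390),.09,.115)
reg("head top",W,box(W,110,200,250,330),.15,.175)
reg("yellow sq",W,box(W,210,280,280,340)&(R>150)&(G>150)&(B<120),-.01,.02)
reg("foot",W,box(W,150,275,270,350),.004,.02)
reg("front panel top",W,box(W,400,530,360,410),.125,.15)
reg("cab top",W,box(W,400,520,160,310),.125,.155)
reg("glue",W,box(W,270,325,190,245),.1,.16)
reg("dowel",W,box(W,250,290,375,410),.05,.07)
reg("chisel",W,box(W,300,390,370,405),.008,.04)
reg("tail",W,box(W,315,370,240,280),.018,.03)
reg("mug",W,box(W,540,620,285,345),.05,.11)
reg("drawer floor",W,box(W,430,485,300,370),.01,.025)
reg("walls",W,box(W,415,500,300,375),.052,.068)
# scene
W=S["W"];I=S["I"].astype(int);B,G,R=I[...,0],I[...,1],I[...,2]
reg("s neck top",W,box(W,475,525,280,345),.092,.11)
reg("s yellow sq",W,box(W,560,630,360,420)&(R>150)&(G>150)&(B<120),-.01,.02)
reg("s head top",W,box(W,670,770,330,420),.15,.17)
reg("s panel",W,box(W,295,410,190,270),.02,.15)
reg("s panel top",W,box(W,295,410,190,270),.13,.15)
E
```

```text
neck top 208 rect c [497.2  54.1] size [45.1 54.1] ang 45.0 z 0.0999 mean [0.4963 0.0536 0.0996]
 blue 29 rect c [513.1  40.7] size [34.7  7.9] ang 44.5 z 0.0993 mean [0.5128 0.0405 0.0988]
 yel 27 rect c [506.7  64. ] size [10.8 24.5] ang 44.6 z 0.1007 mean [0.5068 0.064  0.1   ]
 red 42 rect c [482.4  68.6] size [37.9 12.2] ang 45.3 z 0.1005 mean [0.482  0.0675 0.1004]
pinkR top 200 rect c [529.2 -65.5] size [55.6 45.2] ang 83.8 z 0.0995 mean [ 0.5286 -0.065   0.0994]
pinkL top 210 rect c [429.7 244.9] size [43.7 54.3] ang 2.9 z 0.0999 mean [0.4295 0.2446 0.0997]
head top 731 rect c [588.4 405. ] size [ 99.8 100. ] ang 82.0 z 0.1591 mean [0.5874 0.4095 0.1589]
yellow sq 242 rect c [568.8 252.1] size [59.8 58. ] ang 85.0 z 0.008 mean [0.5694 0.2522 0.0077]
foot 1541 rect c [579.1 319.2] size [195.4 292.3] ang 0.3 z 0.0078 mean [0.5717 0.3052 0.0081]
front panel top 253 rect c [ 393.4 -269.8] size [ 14.6 187.1] ang 2.2 z 0.137 mean [ 0.3928 -0.2678  0.137 ]
cab top 3714 rect c [ 725.3 -256.8] size [253.8 191.5] ang 2.2 z 0.1392 mean [ 0.7216 -0.256   0.1391]
glue 133 rect c [772.3 11
[... 470 characters left out ...]
rect c [ 518.1 -261.5] size [127.5 163.8] ang 89.4 z 0.0154 mean [ 0.5175 -0.2615  0.0155]
walls 231 rect c [ 503.5 -264.8] size [170.9 159.4] ang 0.3 z 0.0595 mean [ 0.5032 -0.2686  0.0591]
s neck top 263 rect c [500.3  55.4] size [46.1 59.3] ang 44.5 z 0.0992 mean [0.5028 0.0564 0.0988]
s yellow sq 399 rect c [571.  252.8] size [60.8 63.5] ang 82.8 z 0.0077 mean [0.5714 0.2527 0.0078]
s head top 1231 rect c [591.2 408.8] size [ 95.7 103.5] ang 82.7 z 0.1588 mean [0.599  0.4125 0.1584]
s panel 2047 rect c [ 443.8 -258.3] size [135.3 189.7] ang 10.6 z 0.0796 mean [ 0.4086 -0.2673  0.0821]
s panel top 276 rect c [ 397.1 -267.4] size [ 19.3 190.1] ang 2.4 z 0.136 mean [ 0.3983 -0.2652  0.1356]
```

View pics/crop.png

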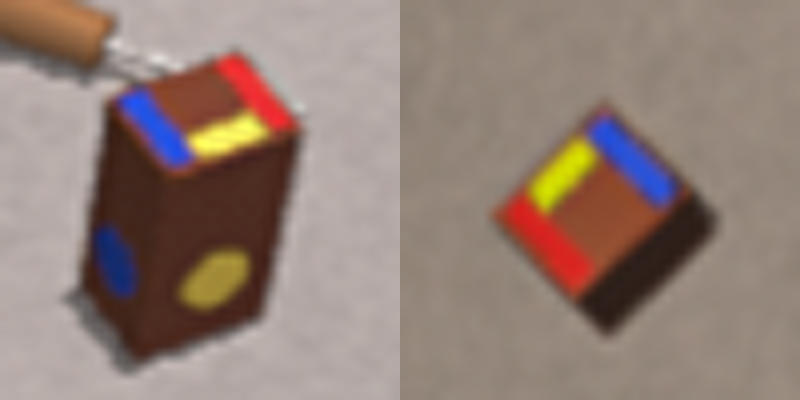

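The crop confirms it: the dark reddish block has blue, yellow and red stripes running counter-clockwise seen from above, with blue toward world −45°. Its centre is about (0.498, 0.0545). The scanner axis points about 83° in world, and the hold spot is (0.570, 0.2525). I'm moving now.

>>> move_arm:
  moves:
    - [205,-525,0,-0.32,1]
    - [205,-525,0,-0.32,1]
    - [205,-525,0,-0.32,1]
    - [205,-525,0,-0.32,1]
    - [205,-525,0,-0.32,1]
    - [205,-525,0,-0.32,1]
    - [205,-525,0,-0.32,1]
    - [205,-525,0,-0.32,1]

```text
clock: 1.1
tool_pos: [0.4753, 0.1126, 0.2422]
orientation: [[-0.706, 0.709, -0.0], [0.709, 0.706, 0.0], [0.0, 0.0, -1.0]]
force: [0.8, 0.1, 0.3]
opening: 0.0855
grasp_force: 0.0
```

>>> move_arm:
  moves:
    - [0,0,0,0,1]
    - [0,0,0,0,1]

```text
clock: 1.35
tool_pos: [0.4746, 0.1148, 0.2421]
orientation: [[-0.705, 0.709, -0.001], [0.709, 0.705, 0.001], [0.001, -0.0, -1.0]]
force: [-1.4, 1.7, 0.7]
opening: 0.085
grasp_force: 0.0
```

>>> move_arm:
  moves:
    - [23,-60,0,0,1]
    - [23,-60,0,0,1]
    - [23,-60,0,0,1]
    - [23,-60,0,0,1]

```text
clock: 1.85
tool_pos: [0.4973, 0.0567, 0.2421]
orientation: [[-0.708, 0.706, -0.001], [0.706, 0.708, 0.001], [0.001, 0.0, -1.0]]
force: [0.7, 0.4, 1.3]
opening: 0.0854
grasp_force: 0.0
```

```bash
python3 - <<'E'
from h import *
o=get_obs();print(o["tool_pos"],o["joints"])
c=capture("wrist");W=world(c);np.savez("pics/w1",W=W,I=c["image"]);cv2.imwrite("pics/w1.png",c["image"])
I=c["image"].astype(int);B,G,R=I[...,0],I[...,1],I[...,2]
m=(W[...,2]>.092)&(W[...,2]<.108)&(np.hypot(W[...,0]-.498,W[...,1]-.054)<.05)
P=W[m];print(len(P));print(cv2.minAreaRect((P[:,:2]*1000).astype(np.float32)),np.median(P[:,2]))
E
```

```text
[0.49731967 0.0567224  0.2421408 ] [-0.28513818  0.42058605  0.16282253  1.92945568 -0.09388057  0.79933179
  0.71594718]
2802
((498.9018249511719, 55.58647155761719), (43.96266174316406, 55.203033447265625), 44.8953857421875) 0.10036819731480032
```

View pics/w1.png

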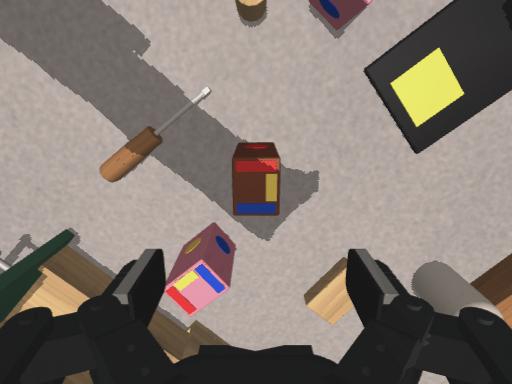

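Wrist view: the dark block is at about (256,180), between the finger lines and aligned with them, with yellow on the right. Descending to grasp.

>>> move_arm:
  moves:
    - [1,-1,-50,0,1]
    - [1,-1,-100,0,1]
    - [1,-1,-140,0,1]
    - [1,-1,-160,0,1]
    - [1,-1,-173,0,1]
    - [1,-1,-173,0,1]

```text
clock: 2.65
tool_pos: [0.4986, 0.0541, 0.0689]
orientation: [[-0.706, 0.708, -0.001], [0.708, 0.706, 0.0], [0.001, -0.001, -1.0]]
force: [-0.1, 0.6, -0.5]
opening: 0.0852
grasp_force: 0.0
```

>>> move_arm:
  moves:
    - [0,0,0,0,0]
    - [0,0,0,0,0]
    - [0,0,0,0,0]
    - [0,0,0,0,0]
    - [0,0,0,0,0]
    - [0,0,0,0,0]
    - [0,0,0,0,0]
    - [0,0,0,0,0]

```text
clock: 3.65
tool_pos: [0.4995, 0.0536, 0.0702]
orientation: [[-0.705, 0.709, 0.002], [0.709, 0.705, 0.0], [-0.001, 0.001, -1.0]]
force: [-0.6, 0.7, 6.5]
opening: 0.0436
grasp_force: 60.4
```

>>> move_arm:
  moves:
    - [0,0,40,0,0]
    - [0,0,80,0,0]
    - [0,0,115,0,0]
    - [20,50,115,0.18,0]
    - [40,100,115,0.36,0]
    - [58,150,115,0.54,0]
    - [71,199,115,0.72,0]
    - [71,199,115,0.9,0]

```text
clock: 4.65
tool_pos: [0.5693, 0.2587, 0.184]
orientation: [[-0.992, -0.125, 0.0], [-0.125, 0.992, 0.004], [-0.001, 0.004, -1.0]]
force: [-0.8, -1.1, -1.8]
opening: 0.0432
grasp_force: 61.7
```

>>> move_arm:
  moves:
    - [0,0,0,0.18,0]
    - [0,0,0,0.36,0]
    - [0,0,0,0.54,0]
    - [0,0,0,0.72,0]
    - [0,0,0,0.9,0]
    - [0,0,0,1.08,0]
    - [0,0,0,1.26,0]
    - [0,0,0,1.33,0]

```text
clock: 5.65
tool_pos: [0.5696, 0.2517, 0.1839]
orientation: [[-0.126, -0.992, -0.001], [-0.992, 0.126, -0.001], [0.001, 0.001, -1.0]]
force: [-0.4, 0.5, -2.0]
opening: 0.0435
grasp_force: 61.7
```

```bash
python3 - <<'E'
from h import *
o=get_obs();print(o["tool_pos"],o["joints"],o["orientation"][:,1],o["grasp_force"])
c=capture("scene");W=world(c);np.savez("pics/s2",W=W,I=c["image"]);cv2.imwrite("pics/s2.png",cv2.resize(c["image"][120:340,280:500],(600,600),interpolation=cv2.INTER_CUBIC))
E
```

```text
[0.56964826 0.25174636 0.18393482] [-0.18164054  0.69147096 -0.46577089  1.64668949  0.37601092  0.89485383
  2.22212988] [-9.92083585e-01  1.25576553e-01  8.29872187e-04] 61.74070358276367
```

View pics/s2.png

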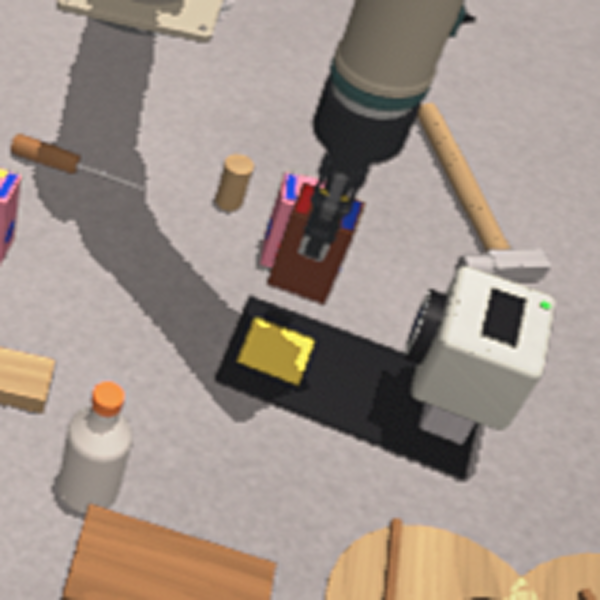

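The block is upright over the yellow square at about (270,350), blue side toward the lens and clear of everything. Lowering to lens height and holding.

>>> move_arm:
  moves:
    - [0,0,-17,0,0]
    - [0,1,-34,0,0]
    - [0,1,-34,0,0]
    - [0,1,-34,0,0]
    - [0,1,-34,0,0]
    - [0,1,-34,0,0]
    - [0,1,-34,0,0]
    - [0,1,-34,0,0]

```text
clock: 6.7
tool_pos: [0.57, 0.2534, 0.1505]
orientation: [[-0.128, -0.992, 0.0], [-0.992, 0.128, 0.0], [-0.0, -0.0, -1.0]]
force: [0.0, 0.3, -1.7]
opening: 0.0431
grasp_force: 61.8
```

```bash
python3 - <<'E'
from h import *
o=get_obs();print(o["tool_pos"],o["orientation"][:,1])
c=capture("scene");W=world(c);I=c["image"].astype(int);B,G,R=I[...,0],I[...,1],I[...,2]
# block (dark red) points near tool; lens (dark) points on head; face plane
m=(np.hypot(W[...,0]-.57,W[...,1]-.2525)<.042)&(R<140)&(R>G+15)&(W[...,2]>.05)&(W[...,2]<.19)
P=W[m];print(len(P),np.percentile(P[:,2],[1,50,99]))
d=np.array([.122,.9925]);s=(W[...,:2]-[.570,.2525])@d; l=(W[...,:2]-[.570,.2525])@np.array([-d[1],d[0]])
k=(s>.05)&(s<.25)&(abs(l)<.08)&(W[...,2]>.09)&(W[...,2]<.15)
print("head/lens s",np.percentile(s[k],[1,5,20,50,99]))
top=(s>.05)&(s<.25)&(abs(l)<.09)&(W[...,2]>.153)&(W[...,2]<.165)
print("top s,l",np.percentile(s[top],[1,99]),np.percentile(l[top],[1,99]),cv2.minAreaRect((W[top][:,:2]*1000).astype(np.float32)))
bl=(s>-.08)&(s<.08)&m;print("block s,l",np.percentile(s[bl],[1,99]),np.percentile(l[bl],[1,99]))
cv2.imwrite("pics/s3.png",cv2.resize(c["image"][150:330,330:510],(600,600),interpolation=cv2.INTER_CUBIC))
E
```

```text
[0.57001899 0.2534454  0.15045058] [-9.91732687e-01  1.28320818e-01 -2.11450482e-04]
552 [0.08129108 0.12627104 0.18157945]
head/lens s [0.10448287 0.10555961 0.11647573 0.14520057 0.20289182]
top s,l [0.12257303 0.20318821] [-0.05200666  0.04345983] ((593.141845703125, 413.8941650390625), (83.8322525024414, 101.87981414794922), 83.0510025024414)
block s,l [-0.0268504   0.02728147] [-0.02376026  0.01827661]
```

View pics/s3.png

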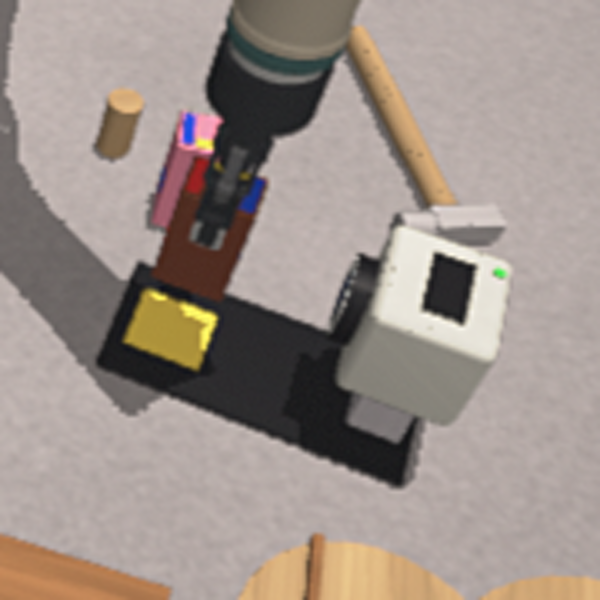

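The blue dot faces the lens: gap about 77 mm, axis aligned within 1°, sideways error under 5 mm. Holding a little longer, then turning to yellow and then red.

>>> move_arm:
  moves:
    - [0,0,0,0,0]
    - [0,0,0,0,0]
    - [0,0,0,0,0]
    - [0,0,0,0,0]
    - [0,0,0,-0.17,0]
    - [0,0,0,-0.34,0]
    - [0,0,0,-0.51,0]
    - [0,0,0,-0.68,0]

```text
clock: 7.75
tool_pos: [0.5699, 0.2535, 0.1503]
orientation: [[-0.727, -0.687, -0.0], [-0.687, 0.727, 0.0], [-0.0, 0.0, -1.0]]
force: [0.5, -0.8, -1.6]
opening: 0.0435
grasp_force: 62.0
```

>>> move_arm:
  moves:
    - [0,0,0,-0.17,0]
    - [0,0,0,-0.34,0]
    - [0,0,0,-0.51,0]
    - [0,0,0,-0.68,0]
    - [0,0,0,-0.85,0]
    - [0,0,0,-0.89,0]
    - [0,0,0,-0.89,0]
    - [0,0,0,-0.89,0]

```text
clock: 8.75
tool_pos: [0.5699, 0.2534, 0.1503]
orientation: [[-0.992, 0.126, -0.0], [0.126, 0.992, 0.0], [0.0, 0.0, -1.0]]
force: [0.8, -1.1, -1.4]
opening: 0.0434
grasp_force: 62.1
```

>>> move_arm:
  moves:
    - [0,0,0,0,0]
    - [0,0,0,0,0]
    - [0,0,0,0,0]
    - [0,0,0,0,0]
    - [0,0,0,0,0]
    - [0,0,0,0,0]
    - [0,0,0,0,0]
    - [0,0,0,0,0]

```text
clock: 9.75
tool_pos: [0.5699, 0.2534, 0.1503]
orientation: [[-0.992, 0.127, -0.0], [0.127, 0.992, -0.0], [0.0, -0.0, -1.0]]
force: [-0.3, 0.6, -2.4]
opening: 0.0436
grasp_force: 62.1
```

>>> move_arm:
  moves:
    - [0,0,0,-0.17,0]
    - [0,0,0,-0.34,0]
    - [0,0,0,-0.51,0]
    - [0,0,0,-0.68,0]
    - [0,0,0,-0.85,0]
    - [0,0,0,-1.02,0]
    - [0,0,0,-1.19,0]
    - [0,0,0,-1.36,0]

```text
clock: 10.75
tool_pos: [0.5699, 0.2537, 0.1503]
orientation: [[-0.078, 0.997, -0.0], [0.997, 0.078, 0.0], [0.0, -0.0, -1.0]]
force: [-0.1, -1.4, -2.0]
opening: 0.0432
grasp_force: 62.1
```

>>> move_arm:
  moves:
    - [0,0,0,-0.17,0]
    - [0,0,0,-0.21,0]
    - [0,0,0,-0.21,0]
    - [0,0,0,-0.21,0]
    - [0,0,0,-0.21,0]
    - [0,0,0,-0.21,0]
    - [0,0,0,-0.21,0]
    - [0,0,0,-0.21,0]

```text
clock: 11.75
tool_pos: [0.5699, 0.2534, 0.1503]
orientation: [[0.127, 0.992, 0.0], [0.992, -0.127, 0.0], [0.0, 0.0, -1.0]]
force: [0.8, -0.1, -2.7]
opening: 0.0435
grasp_force: 62.1
```

>>> move_arm:
  moves:
    - [0,0,0,0,0]
    - [0,0,0,0,0]
    - [0,0,0,0,0]
    - [0,0,0,0,0]
    - [0,0,0,0,0]

```text
clock: 12.38
tool_pos: [0.5699, 0.2535, 0.1503]
orientation: [[0.127, 0.992, 0.0], [0.992, -0.127, 0.0], [0.0, -0.0, -1.0]]
force: [-0.3, 0.3, -2.1]
opening: 0.0436
grasp_force: 62.1
```

```bash
python3 - <<'E'
from h import *
o=get_obs();print(o["tool_pos"],o["joints"],o["orientation"][:,1])
c=capture("scene")
a=cv2.resize(c["image"][150:330,330:510],(400,400),interpolation=cv2.INTER_CUBIC)
c=capture("top");I=c["image"].astype(int);W=world(c);B,G,R=I[...,0],I[...,1],I[...,2]
b=cv2.resize(c["image"][180:280,240:340],(400,400),interpolation=cv2.INTER_CUBIC)
cv2.imwrite("pics/s4.png",np.hstack([a,b]))
m=(W[...,2]>.13)&(W[...,2]<.15)&(W[...,1]<-.15)&(W[...,1]>-.38)&(W[...,0]<.43)&(W[...,0]>.3);P=W[m];print(cv2.minAreaRect((P[:,:2]*1000).astype(np.float32)))
m=(abs(W[...,2]-.016)<.005)&(W[...,1]<-.15)&(W[...,1]>-.38)&(W[...,0]<.6)&(W[...,0]>.42)&(R>B+50);P=W[m];print(cv2.minAreaRect((P[:,:2]*1000).astype(np.float32)))
E
```

```text
[0.56992794 0.25346491 0.15032489] [-0.72256744  0.73874538  0.43619004  1.68911037 -0.40590253  0.80471263
 -0.22809637] [ 9.91948161e-01 -1.26644569e-01 -6.51445688e-06]
((393.41412353515625, -269.67047119140625), (14.634987831115723, 186.68995666503906), 2.133084297180176)
((510.66949462890625, -257.66998291015625), (181.94361877441406, 154.80101013183594), 2.3922181129455566)
```

View pics/s4.png

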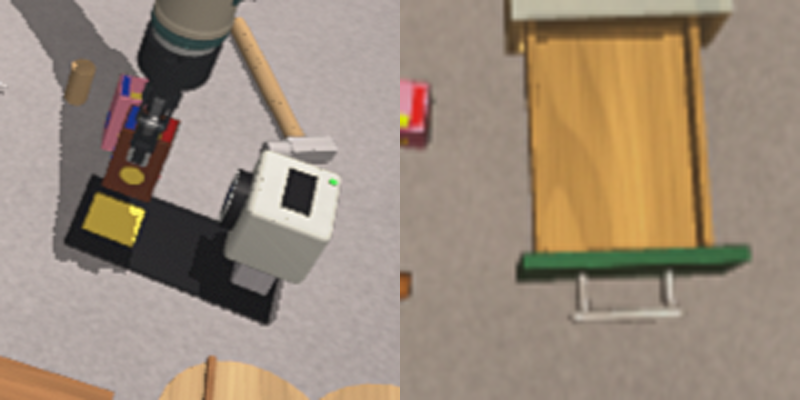

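Red is held facing the lens, with the yellow dot visible on the block's side at (131,176). Next: lift, then carry to the drawer centre at about (0.495, −0.265).

>>> move_arm:
  moves:
    - [0,0,50,0,0]
    - [0,0,100,0,0]
    - [-7,-50,100,0,0]
    - [-15,-105,100,0.03,0]
    - [-24,-165,100,0.06,0]
    - [-32,-225,100,0.1,0]
    - [-40,-285,100,0.13,0]
    - [-48,-340,100,0.165,0]

```text
clock: 13.48
tool_pos: [0.5215, -0.0888, 0.2506]
orientation: [[-0.038, 0.999, 0.001], [0.999, 0.038, -0.0], [-0.0, 0.001, -1.0]]
force: [1.2, -1.0, -2.4]
opening: 0.0434
grasp_force: 62.1
```

>>> move_arm:
  moves:
    - [-8,-55,0,0,0]
    - [-15,-105,0,0,0]
    - [-22,-150,0,0,0]
    - [-27,-178,0,0,0]
    - [-27,-178,0,0,0]
    - [-27,-178,0,0,0]

```text
clock: 14.22
tool_pos: [0.4951, -0.2635, 0.2502]
orientation: [[-0.039, 0.999, -0.0], [0.999, 0.039, 0.001], [0.001, -0.0, -1.0]]
force: [0.6, 0.1, -2.6]
opening: 0.0437
grasp_force: 62.0
```

```bash
python3 - <<'E'
from h import *
o=get_obs();print(o["tool_pos"],o["orientation"][:,1],o["grasp_force"])
c=capture("top")
a=cv2.resize(c["image"][160:280,230:350],(400,400),interpolation=cv2.INTER_CUBIC)
c=capture("scene")
b=cv2.resize(c["image"][80:260,130:310],(400,400),interpolation=cv2.INTER_CUBIC)
cv2.imwrite("pics/s5.png",np.hstack([a,b]))
E
```

```text
[ 0.49512162 -0.26353327  0.25015474] [ 9.99255146e-01  3.85895331e-02 -2.85351289e-05] 62.0411217212677
```

View pics/s5.png

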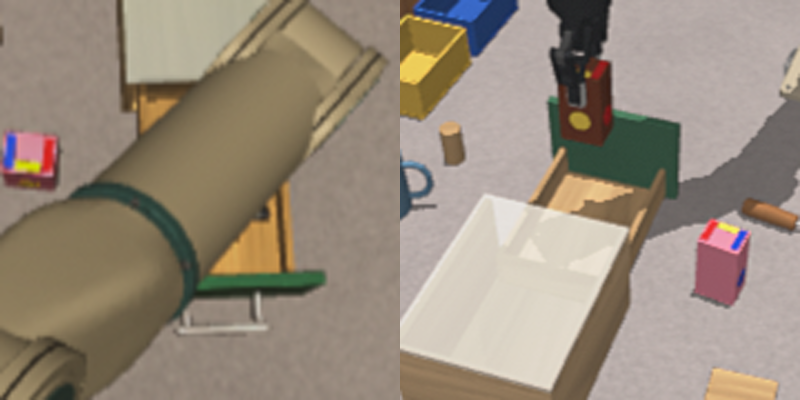

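The block hangs over the open drawer, centred and upright. Lowering it.

>>> move_arm:
  moves:
    - [0,-1,-40,0,0]
    - [0,-1,-80,0,0]
    - [0,-1,-120,0,0]
    - [0,-1,-145,0,0]
    - [0,-1,-155,0,0]
    - [0,-1,-160,0,0]
    - [0,-1,-160,0,0]

```text
clock: 15.2
tool_pos: [0.4955, -0.2656, 0.0909]
orientation: [[-0.038, 0.999, 0.001], [0.999, 0.038, -0.0], [-0.0, 0.001, -1.0]]
force: [0.2, 0.8, -2.2]
opening: 0.0437
grasp_force: 62.0
```

>>> move_arm:
  moves:
    - [0,0,-2,0,0]
    - [0,0,-3,0,0]
    - [0,0,-4,0,0]
    - [0,0,-4,0,0]

```text
clock: 15.7
tool_pos: [0.495, -0.2656, 0.0864]
orientation: [[-0.038, 0.999, 0.0], [0.999, 0.038, 0.0], [0.0, 0.0, -1.0]]
force: [0.8, 1.1, -1.0]
opening: 0.0432
grasp_force: 62.0
```

>>> move_arm:
  moves:
    - [0,0,-1,0,0]
    - [0,0,-1,0,0]
    - [0,0,-1,0,0]

```text
clock: 16.08
tool_pos: [0.495, -0.2656, 0.0862]
orientation: [[-0.038, 0.999, 0.001], [0.999, 0.038, 0.0], [0.0, 0.001, -1.0]]
force: [-1.6, 2.6, 5.9]
opening: 0.0433
grasp_force: 62.7
```

Contact with the floor. Releasing and lifting away.

>>> move_arm:
  moves:
    - [0,0,0,0,0.6]
    - [0,0,0,0,1]
    - [0,0,0,0,1]
    - [0,0,0,0,1]
    - [0,0,0,0,1]
    - [0,0,0,0,1]

```text
clock: 16.82
tool_pos: [0.4949, -0.2656, 0.0853]
orientation: [[-0.038, 0.999, 0.0], [0.999, 0.038, 0.0], [0.0, 0.0, -1.0]]
force: [-0.1, -0.2, 0.3]
opening: 0.0853
grasp_force: 0.0
```

>>> move_arm:
  moves:
    - [0,0,10,0,1]
    - [0,0,30,0,1]
    - [0,0,70,0,1]
    - [0,0,120,0,1]
    - [0,0,160,0,1]
    - [-60,0,160,0,1]
    - [-110,0,160,0,1]
    - [-160,0,160,0,1]

```text
clock: 17.82
tool_pos: [0.3333, -0.2656, 0.2461]
orientation: [[-0.038, 0.999, 0.001], [0.999, 0.038, -0.001], [-0.001, 0.001, -1.0]]
force: [0.4, 0.1, -1.0]
opening: 0.0852
grasp_force: 0.0
```

>>> move_arm:
  moves:
    - [0,0,0,0,0]
    - [0,0,0,0,0]
    - [0,0,0,0,0]
    - [0,0,0,0,0]
    - [0,0,0,0,0]
    - [0,0,0,0,0]

```text
clock: 18.58
tool_pos: [0.3351, -0.2655, 0.2452]
orientation: [[-0.038, 0.999, -0.0], [0.999, 0.038, 0.0], [0.0, -0.0, -1.0]]
force: [-0.1, -0.8, -0.4]
opening: 0.0003
grasp_force: 0.0
```

```bash
python3 - <<'E'
from h import *
o=get_obs();print(o["tool_pos"],o["joints"],o["opening"])
c=capture("scene");W=world(c)
m=(W[...,2]>.107)&(W[...,2]<.13)&(np.hypot(W[...,0]-.495,W[...,1]+.265)<.05);P=W[m];print(len(P),cv2.minAreaRect((P[:,:2]*1000).astype(np.float32)),np.median(P[:,2]))
cv2.imwrite("pics/s6.png",cv2.resize(c["image"][80:260,130:310],(500,500),interpolation=cv2.INTER_CUBIC))
E
```

```text
[ 0.33509432 -0.26553078  0.24519616] [ 0.22731488  0.34352574  0.49914712  2.10776604 -0.24010147  0.74424319
  0.91809393] 0.00025799723131364846
230 ((496.35870361328125, -262.37811279296875), (47.919837951660156, 55.45070266723633), 1.5077909231185913) 0.115067789425647
```

View pics/s6.png

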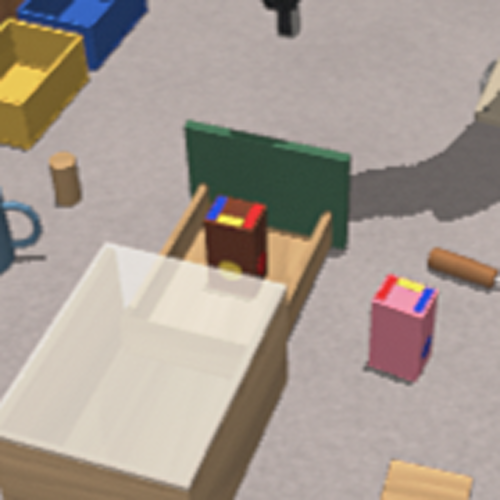

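The block stands upright at (0.496, −0.262), with its top at 0.115 m. Lowering the closed fingers in front of the green panel and pushing gently.

>>> move_arm:
  moves:
    - [0,-4,-50,0,0]
    - [0,-4,-100,0,0]
    - [0,-4,-127,0,0]
    - [0,-4,-127,0,0]
    - [5,-4,-127,0,0]
    - [10,-4,-127,0,0]
    - [15,-4,-127,0,0]
    - [20,-4,-127,0,0]

```text
clock: 19.62
tool_pos: [0.3558, -0.2696, 0.1188]
orientation: [[-0.039, 0.999, 0.001], [0.999, 0.039, -0.001], [-0.001, 0.001, -1.0]]
force: [-0.6, -1.2, -0.4]
opening: 0.0001
grasp_force: 0.0
```

>>> move_arm:
  moves:
    - [5,0,0,0,0]
    - [10,0,0,0,0]
    - [15,0,0,0,0]
    - [20,0,0,0,0]
    - [26,1,0,0,0]
    - [33,1,0,0,0]
    - [41,1,0,0,0]
    - [50,2,0,0,0]

```text
clock: 20.62
tool_pos: [0.4054, -0.2678, 0.1183]
orientation: [[-0.038, 0.999, -0.0], [0.999, 0.038, -0.0], [-0.0, -0.0, -1.0]]
force: [-2.7, -1.1, 0.2]
opening: -0.0003
grasp_force: 1.2
```

>>> move_arm:
  moves:
    - [10,0,0,0,0]
    - [20,1,0,0,0]
    - [30,1,0,0,0]
    - [40,1,0,0,0]
    - [50,2,0,0,0]
    - [60,2,0,0,0]
    - [70,3,0,0,0]
    - [80,3,0,0,0]

```text
clock: 21.62
tool_pos: [0.4856, -0.2644, 0.1183]
orientation: [[-0.038, 0.999, -0.0], [0.999, 0.038, 0.0], [0.0, -0.0, -1.0]]
force: [-1.9, 0.5, 0.9]
opening: -0.0002
grasp_force: 1.3
```

>>> move_arm:
  moves:
    - [10,0,0,0,0]
    - [20,1,0,0,0]
    - [30,1,0,0,0]
    - [38,1,0,0,0]
    - [45,2,0,0,0]
    - [51,2,0,0,0]
    - [56,2,0,0,0]
    - [60,2,0,0,0]

```text
clock: 22.62
tool_pos: [0.5452, -0.2623, 0.1182]
orientation: [[-0.038, 0.999, -0.0], [0.999, 0.038, 0.001], [0.001, -0.0, -1.0]]
force: [-1.5, 0.7, 0.1]
opening: -0.0
grasp_force: 1.1
```

```bash
python3 - <<'E'
from h import *
o=get_obs();print(o["tool_pos"],o["force"])
c=capture("scene");W=world(c)
I=c["image"].astype(int);B,G,R=I[...,0],I[...,1],I[...,2]
m=(G>R+15)&(W[...,2]>.13)&(W[...,2]<.145)&(W[...,1]<-.1)&(W[...,1]>-.4);P=W[m];print(len(P),cv2.minAreaRect((P[:,:2]*1000).astype(np.float32)))
E
```

```text
[ 0.5451525  -0.26226114  0.11824272] [-1.46609269  0.71439333  0.08545669]
317 ((567.2040405273438, -260.271484375), (18.54175567626953, 186.89344787597656), 2.4192090034484863)
```

>>> move_arm:
  moves:
    - [4,0,0,0,0]
    - [8,0,0,0,0]
    - [12,0,0,0,0]
    - [15,1,0,0,0]
    - [17,1,0,0,0]
    - [19,1,0,0,0]
    - [21,1,0,0,0]
    - [21,1,0,0,0]

```text
clock: 23.68
tool_pos: [0.5663, -0.2618, 0.1184]
orientation: [[-0.038, 0.999, 0.001], [0.999, 0.038, -0.0], [-0.0, 0.001, -1.0]]
force: [-0.9, -0.1, -0.8]
opening: -0.0005
grasp_force: 0.6
```

>>> move_arm:
  moves:
    - [1,0,0,0,0]
    - [2,0,0,0,0]
    - [3,0,0,0,0]
    - [4,0,0,0,0]

```text
clock: 24.18
tool_pos: [0.5701, -0.2616, 0.1184]
orientation: [[-0.038, 0.999, 0.0], [0.999, 0.038, -0.0], [-0.0, 0.0, -1.0]]
force: [-2.7, -1.0, 1.2]
opening: -0.0001
grasp_force: 1.0
```

>>> move_arm:
  moves:
    - [1,0,0,0,0]
    - [2,0,0,0,0]
    - [3,0,0,0,0]
    - [3,0,0,0,0]

```text
clock: 24.68
tool_pos: [0.5733, -0.2615, 0.1184]
orientation: [[-0.038, 0.999, 0.001], [0.999, 0.038, 0.0], [0.0, 0.001, -1.0]]
force: [-1.6, 0.5, 0.1]
opening: -0.0003
grasp_force: 0.7
```

>>> move_arm:
  moves:
    - [1,0,0,0,0]
    - [2,0,0,0,0]
    - [2,0,0,0,0]

```text
clock: 25.05
tool_pos: [0.5749, -0.2614, 0.1183]
orientation: [[-0.038, 0.999, -0.0], [0.999, 0.038, 0.0], [0.0, -0.0, -1.0]]
force: [-2.6, 0.1, 1.4]
opening: -0.0002
grasp_force: 1.3
```

>>> move_arm:
  moves:
    - [1,0,0,0,0]
    - [2,0,0,0,0]
    - [3,0,0,0,0]
    - [3,0,0,0,0]

```text
clock: 25.55
tool_pos: [0.5749, -0.2614, 0.1183]
orientation: [[-0.037, 0.999, -0.005], [0.999, 0.037, 0.002], [0.002, -0.005, -1.0]]
force: [-9.1, 1.2, 7.1]
opening: -0.0
grasp_force: 4.8
```

```bash
python3 - <<'E'
from h import *
o=get_obs();print(o["tool_pos"],o["force"])
c=capture("scene");W=world(c)
I=c["image"].astype(int);B,G,R=I[...,0],I[...,1],I[...,2]
m=(G>R+15)&(W[...,2]>.13)&(W[...,2]<.145)&(W[...,1]<-.1)&(W[...,1]>-.4);P=W[m];print(len(P),cv2.minAreaRect((P[:,:2]*1000).astype(np.float32)))
cv2.imwrite("pics/s7.png",cv2.resize(c["image"][140:290,110:260],(600,600),interpolation=cv2.INTER_CUBIC))
E
```

```text
[ 0.57491636 -0.26139921  0.11826016] [-9.11331882  1.1518983   7.10917311]
152 ((596.7557373046875, -260.7463684082031), (16.62371063232422, 189.8793182373047), 1.9453301429748535)
```

The force rose to 9 N with no further motion, so the drawer is at its stop. Backing off and checking.

>>> move_arm:
  moves:
    - [-20,0,0,0,0]
    - [-60,0,0,0,0]
    - [-100,0,20,0,0]
    - [-140,0,60,0,0]
    - [-160,0,100,0,0]
    - [-160,0,130,0,0]
    - [-160,0,130,0,0]

```text
clock: 26.48
tool_pos: [0.4202, -0.2627, 0.2507]
orientation: [[-0.038, 0.999, 0.007], [0.999, 0.038, -0.003], [-0.003, 0.007, -1.0]]
force: [0.3, -0.1, -0.3]
opening: -0.0001
grasp_force: 0.0
```

```bash
python3 - <<'E'
from h import *
o=get_obs();print(o["tool_pos"],o["force"])
c=capture("scene");W=world(c)
I=c["image"].astype(int);B,G,R=I[...,0],I[...,1],I[...,2]
m=(G>R+15)&(W[...,2]>.13)&(W[...,2]<.145)&(W[...,1]<-.1)&(W[...,1]>-.4);P=W[m];print(len(P),cv2.minAreaRect((P[:,:2]*1000).astype(np.float32)))
cv2.imwrite("pics/s7.png",cv2.resize(c["image"][140:290,110:260],(600,600),interpolation=cv2.INTER_CUBIC))
E
```

```text
[ 0.42016466 -0.26267506  0.25070899] [ 0.32278024 -0.06623324 -0.26660003]
206 ((595.8746948242188, -260.1781311035156), (18.78101921081543, 187.8326873779297), 2.5901148319244385)
```

View pics/s7.png

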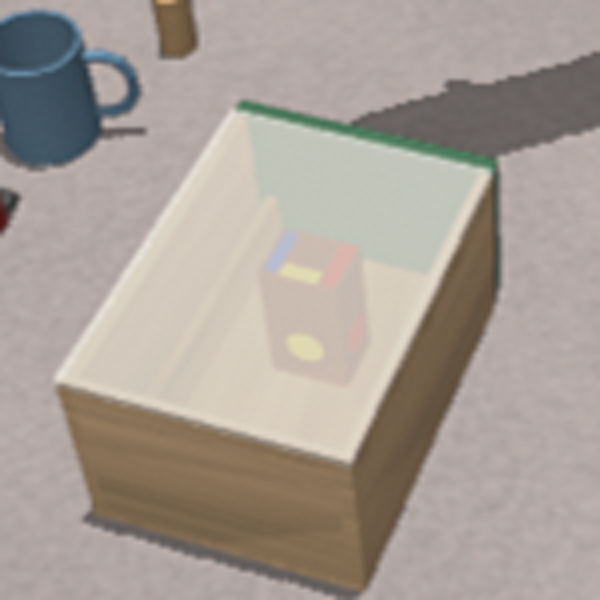

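The panel is flush with the cabinet, and the block stands upright inside at about (315,310) in the picture. Handing in.

```bash
python3 -c "
from workcell import *
print(hand_in())"
```

```text
the job is handed in; nothing more can be done
None
```

I held the neck block's blue, yellow and red dots to the lens in that order, stood it upright in the drawer, and pushed the drawer to its stop; the job is handed in at about 26.5 s of the 70 s, though hand-in gave no verdict.

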